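Close the bike lamp and show its seam to the phone

ROBOT

A 6-joint arm with a two-finger parallel gripper is mounted at the origin on the work surface. World frame = base frame: x ahead of the robot, y to its left, z up, the work surface at z = 0. Lengths are in m, angles in degrees, forces in N, time in s.
With the tool pointing down it reaches from about 0.375 to 0.9 m from the base axis. Payload 3.1 kg.
Tool frame: the origin (TCP) lies on the centre line of the jaws, within the pads' length; the fingertips stand 8 mm ahead of it and the grasp point (between the pads) lies 11 mm behind it; z points along the fingers, y is the direction in which the jaws open and shut (so a half turn about z gives the same grasp; the last joint's range is limited). The gripper opens to 87 mm and grips with 3 to 60 N. Pads are 19 mm wide; open, the fingers measure 117 mm over their backs; the gripper's body (75 mm by 190 mm) begins 51 mm behind the grasp point.
Start: joints at [-82.878, 30.224, 82.088, -0, 67.689, -10.227], TCP at [0.186, -0.597, 0.231] pointing down, gripper open.
Joint ranges: [-176.69, 176.69], [-43.24, 126.21], [12.49, 139.97], [-82, 262], [0, 151.66], [-163.58, 163.58]. Speed limits (degrees/s): [159.86, 159.86, 180, 180, 180, 180].

INTERFACE

Orientations are given as a 3x3 rotation matrix whose columns are the frame's x, y, z axes.
In Python, from rig import * gives the robot as it stands. The module is installed in compiled form; this text tells all that it offers.
- The arm moves only by the tool arm_command, never from a script. Its argument "commands" is a list of rows, each an object with "translation": the shift along the tool's x, y, z scaled (see below), a list of three; "dr": the turn, a rotation vector about the tool's x, y, z scaled (see below), a list of three; "jaw": the closure, from 0 (fully open) to 1 (shut). In form: [{"translation": [x, y, z], "dr": [ax, ay, az], "jaw": jaw}, ...]. A call has 1 to 12 rows; each row shifts and turns the commanded pose from where the row before left it, along the tool's axes as they then stand; what a row does not reach is not made up. The controller multiplies each number of a shift by 25 mm and each number of a turn by 6 degrees. A row lasts 1/12 s, in which the tool goes at most 41.7 mm and 7.16 degrees, less where a joint would pass 70% of its speed; a pose out of reach is approached as far as the arm can. A call with a number of a shift or a turn outside -1 to 1 is refused whole. A call with a gripper value outside its range is refused whole. The fingers move at their own pace and stop on an object; the grip force is fixed at half the most. Time passes only in rows, so rows that do not move let the fingers close. It gives the time, the measured TCP pose, the force and the opening at its end, in the units of the state.
- read_state(): the state, without advancing time (a new reading comes with each control period).
- capture(name): name is "scene" or "top" or "wrist"; returns (picture, depth): 384x512x3 uint8, red, green, blue; 384x512 float32, m along the optical axis (not along the pixel's ray), 0 where there is no reading.
- camera_model(name): a dict with "intrinsics" (3x3 intrinsics, pixels), "pose" (4x4, takes a point from camera to world coordinates); the wrist camera has in their place "mount" (4x4, takes a point from camera to tool coordinates, whose origin is the TCP and whose axes are the flange's). Camera axes: x right, y down, z forward; pixel columns grow to the right and rows downward; lengths in m; the calibration is good to about 2 mm. The wrist camera is an equidistant fisheye: a pixel r from the principal point sees the ray r / f radians off the axis. A picture is of the moment at which its call begins: read the wrist's pose just before it. camera_model takes no time and is no camera call.
- hand_in(): hands the job in, once; it reports no verdict.
The state is a dict: "time_s": time; "joint_positions": joint angles; "qvel": joint speeds; "tau": joint torques, N m; "position": TCP position; "tcp_rot": TCP orientation; "force": force on the tool from outside, world axes, zero at the start; "moment": the same for the moment, N m; "opening": opening from 0.0 (shut) to 1.0 (fully open).
Only numpy, scipy, OpenCV 4.12 (cv2) and the standard library are available. Lean on these libraries where they do the work, as an engineer would, in place of code of your own. Each camera call takes 0.05 s, during which the arm holds its last target.

TASK

The front bike lamp lies upside down on the cork mat in the hall, and the tail end of its battery cover is standing up: press the cover down flush while the lamp stays on the mat. Then pick the lamp up and hold it in the air for the repair shop on the video call, level and battery side still up, its tail end facing the phone's front lens squarely, with the closed seam at lens height and about 15 cm in front of the lens. Finish while holding it there, still in the gripper, and leave the phone and all the other things on the shelf as they are.

Things in the scene. Friction and masses are not known exactly. Their poses are not given: they have to be found in the camera images.
- lamp: front bike lamp, black block 104 (x) x 46 (y) x 34 mm high, 0.2 kg, loose, upside down on the mat, battery side up. Origin: centre of underside; z up; +x to the tail (plain end, free end of the cover), -x to the nose (glass lens). Grip the long sides, 46 mm apart, at mid-length. Grey bracket shoe 26 mm wide, 40 mm above the underside, at x -44 to -24 mm. No other thing within 70 mm of its middle
- battery_cover (a joint): grey flat cover 70 x 37 x 3 mm, hooked across the lamp at x = -18 mm, 31 mm above its underside, free at the tail. Value: angle in rad, 0 = flush (top level with the side walls, 34 mm up), positive = tail end standing up; starts at 0.12 to 0.30. Stiff snug fit: stays where it is left, about 3 N down on its tail end moves it, stops dead at 0, cannot come off
- cover_end (a point): point on top of the battery cover in mid-width, 60 mm from its hooked edge and 10 mm from its free tail edge: the place to press; with the cover flush it lies at x = 42 mm, 34 mm above the lamp's underside
- tail_seam (a point): middle of the closed seam at the tail face of the lamp: fixed to the lamp at x = 52 mm, y = 0, 31 mm above its underside
- nose (a point): middle of the lamp's glass lens at the nose: x = -54 mm, 17 mm above its underside
- mat: cork mat, 280 x 220 x 3 mm, fixed on the shelf; origin: centre of its underside
- phone: phone 72 wide x 150 high x 8 mm thick, clamped upright in a small black three-legged tripod, 201 mm high over all, fixed; origin: on the shelf under the phone, z up; its screen and front lens look along its own -x (roughly towards the robot); legs reach 60 mm from the origin
- lens (a point): the phone's front lens, on the screen's centre line near its top edge, 187 mm above the shelf and 11.5 mm from the phone's origin towards -x; it looks level along the phone's -x
- cell_a: used battery cell standing on end on the mat, 14 mm diameter, 50 mm high; origin: centre of its foot. Leave alone
- cell_b: second used cell, same as the first. Leave alone
- rear_lamp: round rear bike lamp lying on the mat, 44 mm diameter, 25 mm high, with a 52 mm rubber strap; origin: centre of its underside. Leave alone
- bowl: grey ceramic bowl, 150 mm across, 55 mm high, on the shelf; origin: centre of its foot. Leave alone
- umbrella_frame: folded steel compact umbrella frame lying along its x, 255 mm long, 32 mm thick; origin: under its middle. Leave alone
- lock_key: bike lock key with a green plastic head lying flat, 67 x 30 x 7 mm; origin: under the neck of the head. Leave alone
- bamboo_case: bamboo case with a sliding lid, shut, 75 x 190 x 46 mm; origin: centre of its underside. Leave alone

How it is judged (in metres and radians):
On the way, in this order (a step that is already met when the one before it is completed fails the run):
1. the battery cover is pressed flush (within 0.035 rad) with the lamp still lying on the mat (value of joint battery_cover below 0.035 rad and height (world z) of lamp below 0.01 m and angle between lamp's own z axis and vertical below 0.1 rad), for 0.2 s.
2. the lamp is lifted clear of the mat in the gripper with the cover still flush (value of joint battery_cover below 0.035 rad and height (world z) of lamp above 0.05 m and contact force between lamp and the fingers above 1 N), for 0.2 s.
At the end, for the whole second after the job is handed in: Cover flush (within 0.035 rad); lamp held still in the gripper, clear of mat and phone; tail seam 120 to 180 mm in front of the lens, within 20 mm of it sideways and in height; tail end to the lens, long axis within 0.17 rad of the viewing direction, battery side up within 0.15 rad of level (value of joint battery_cover below 0.035 rad and x of tail_seam in the frame of phone between -0.1915 and -0.1315 m and y of tail_seam in the frame of phone between -0.02 and 0.02 m and z of tail_seam in the frame of phone between 0.167 and 0.207 m and x of nose in the frame of phone below -0.22 m and angle between the x axis of lamp and the x axis of phone, either way round below 0.17 rad and angle between lamp's own z axis and vertical below 0.15 rad and contact force between lamp and the fingers above 2 N and contact force between lamp and phone below 0.1 N and contact force between lamp and mat below 0.1 N and linear speed of lamp below 0.02 m/s and angular speed of lamp below 0.15 rad/s); the arm keeps its last pose, push and grip.
It fails at once if the lamp is lifted while its cover is not flush (height (world z) of lamp above 0.05 m and value of joint battery_cover above 0.06 rad).
It fails at once if the phone or its tripod is knocked (contact force between phone and the arm above 1 N or contact force between phone and the fingers above 1 N or contact force between phone and lamp above 1 N).
It fails at once if another thing on the shelf or mat is shifted by more than 30 mm, or a standing cell is knocked over (distance of any of cell_a, cell_b, rear_lamp, bowl, umbrella_frame, lock_key, bamboo_case from where it was at the start of the episode above 0.03 m or angle between any of cell_a, cell_b, rear_lamp, bowl, umbrella_frame, lock_key, bamboo_case's own z axis and vertical above 0.5 rad).
It also fails if it takes over 43 s, if anything falls off the work surface, if the arm or the gripper's body presses on something with over 40 N, if the wrist force passes 120 N, or if a joint passes its speed limit or range.

## Working session

There is one attempt and no reset: what is moved stays moved. The work goes in short steps, Python scripts to look and compute and a tool call to move; the robot and the scene stay as the last step left them, time stands still between calls to the robot, and variables do not carry over. Pictures are saved under pics/ and viewed, and the job is handed in when it is done.

Besides the shell and the picture viewer there is one more tool, called after ">>>" as name(argument=value, ...) on one line, values as JSON. arm_command: Moves the arm, as the interface text tells. Its arguments: {"type":"object","properties":{"commands":{"type":"array"}},"required":["commands"]}

```bash
mkdir -p pics; python3 - <<'E'
from rig import *
import cv2, numpy as np, pickle
s=read_state(); print(s)
D={}
for n in ["scene","top"]:
    p,d=capture(n); m=camera_model(n); D[n]=(p,d,m)
    cv2.imwrite(f"pics/{n}0.png",p[:,:,::-1]); print(n,m)
pickle.dump(D,open("d0.pkl","wb"))
E
```

```text
{'time_s': 0.0, 'joint_positions': array([-8.28782475e+01,  3.02773623e+01,  8.21550231e+01,  3.41564600e-05,
        6.76881097e+01, -1.02275502e+01]), 'qvel': array([ 0.00241859, -0.06887232, -0.04084372,  0.13522057, -0.03351834,
       -0.01149787]), 'tau': array([-4.21809646e-04, -4.40043819e+01, -1.76594514e+01,  6.32961025e-02,
        5.82491979e-02, -1.68485476e-04]), 'position': array([ 0.18631062, -0.59585517,  0.22959637]), 'tcp_rot': array([[ 9.54504673e-01,  2.98195844e-01, -2.60183282e-04],
       [ 2.98195723e-01, -9.54502465e-01,  2.08687854e-03],
       [ 3.73952923e-04, -2.06952086e-03, -9.99997789e-01]]), 'force': array([ 0.49857904, -0.56143412,  0.04157447]), 'moment': array([-0.00413053,  0.00460827, -0.01383037]), 'opening': 0.9955767109219886}
scene {'intrinsics': array([[449.91360009,   0.        , 249.86659761],
       [  0.        , 449.91360009, 194.34733209],
       [  0.        ,   0.        ,   1.        ]]), 'pose': array([[ 0.85399198,  0.38666388, -0.34812174,  1.02847996],
       [ 0.51990175, -0.60848053,  0.59954451, -0.7462324 ],
       [ 0.01999691, -0.6929953 , -0.72066472,  1.03466787],
       [ 0.        ,  0.        ,  0.        ,  1.        ]])}
top {'intrinsics': array([[378.25225294,   0.        , 258.45032017],
       [  0.        , 378.25225294, 189.08370153],
       [  0.        ,   0.        ,   1.        ]]), 'pose': array([[-0.02194379, -0.98139612,  0.19073576,  0.38300266],
       [-0.99969902,  0.01944613, -0.01495698,  0.00847474],
       [ 0.01096965, -0.19100656, -0.98152746,  1.21249986],
       [ 0.        ,  0.        ,  0.        ,  1.        ]])}
```

View pics/scene0.png

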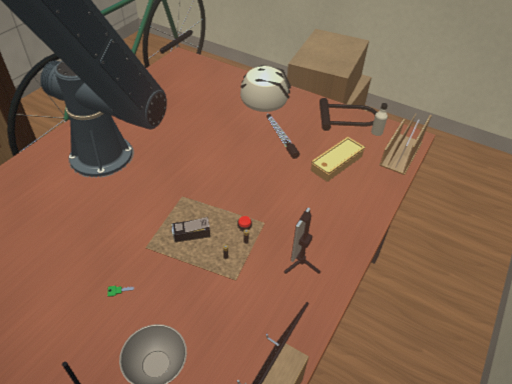

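View pics/top0.png

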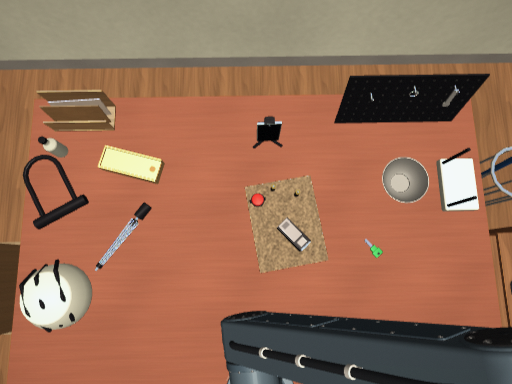

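The top view shows the lamp at about (294,235), cells at (272,188) and (296,194), the rear lamp at (258,200) and the phone at (268,130). I'll enlarge the lamp and phone areas.

```bash
python3 - <<'E'
import cv2, numpy as np, pickle
D=pickle.load(open("d0.pkl","rb"))
def crop(n,x0,x1,y0,y1,k):
    p=D[n][0][y0:y1,x0:x1,::-1]
    return cv2.resize(p,None,fx=k,fy=k,interpolation=cv2.INTER_CUBIC)
cv2.imwrite("pics/topc.png",crop("top",236,336,106,276,3.5) if 0 else crop("top",236,336,172,276,6)[:600,:600])
cv2.imwrite("pics/scenec.png",crop("scene",150,330,195,280,4.4))
cv2.imwrite("pics/topph.png",crop("top",240,300,105,155,8))
E
```

```text
(no output)
```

View pics/topc.png

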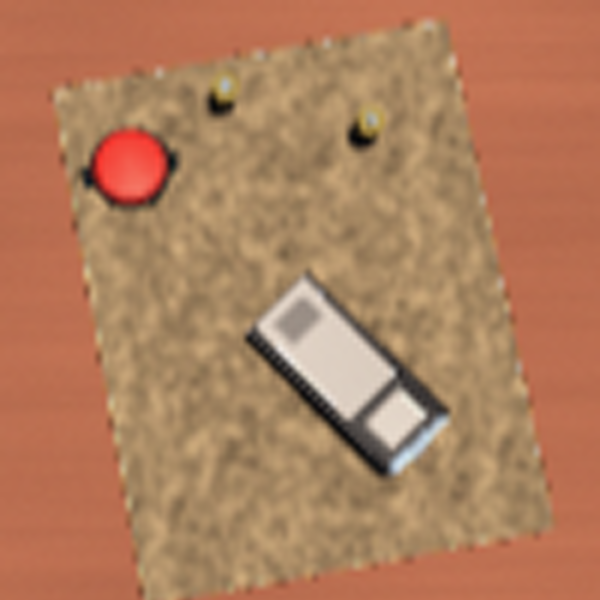

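View pics/scenec.png

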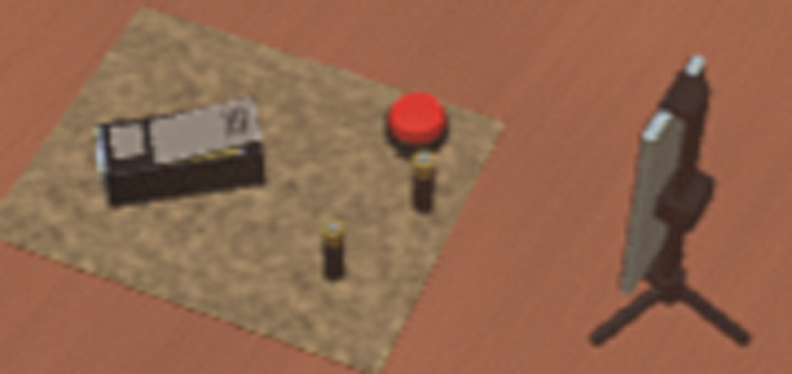

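View pics/topph.png

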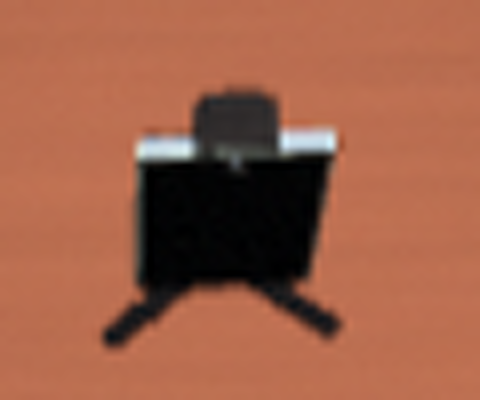

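The lamp's tail points up and left in the top view, which is +x,+y, and its nose has the glass at lower right. The lens dot shows at about (269.4,125) in the top view. Next I'll compute positions.

```bash
cat > h.py <<'E'
import numpy as np, cv2, pickle
def ray(m,u,v):
    K=m["intrinsics"];P=m["pose"]
    d=P[:3,:3]@np.array([(u-K[0,2])/K[0,0],(v-K[1,2])/K[1,1],1.]);return P[:3,3],d
def onz(m,u,v,z):
    o,d=ray(m,u,v);return o+d*(z-o[2])/d[2]
def tri(m1,p1,m2,p2):
    o1,d1=ray(m1,*p1);o2,d2=ray(m2,*p2)
    s=np.linalg.lstsq(np.c_[d1,-d2],o2-o1,rcond=None)[0]
    a=o1+s[0]*d1;b=o2+s[1]*d2;return (a+b)/2,np.linalg.norm(a-b)
def cloud(p,d,m):
    K=m["intrinsics"];P=m["pose"];v,u=np.mgrid[:d.shape[0],:d.shape[1]]
    X=np.stack([(u-K[0,2])/K[0,0]*d,(v-K[1,2])/K[1,1]*d,d],-1)
    return X@P[:3,:3].T+P[:3,3]
E
python3 - <<'E'
from h import *
np.set_printoptions(precision=4,suppress=True)
D=pickle.load(open("d0.pkl","rb"))
T=D["top"][2];S=D["scene"][2]
c=lambda x,y:(236+(x-2.5)/6,172+(y-2.5)/6)
print("lamp corners z.037",[onz(T,*c(*q),.037)[:2] for q in [(247,335),(310,272),(448,412),(388,474)]])
print("lens",onz(T,240+(235-3.5)/8,105+(162-3.5)/8,.187))
f=lambda x,y:(240+(x-3.5)/8,105+(y-3.5)/8)
print("phone top front L,R", onz(T,*f(138,158),.195),onz(T,*f(333,152),.195))
print("bowl..")
for n in D:
    p,d,m=D[n]; X=cloud(p,d,m)
    # lamp area heights
    if n=="top": lam=np.array([.5,-.09])
    c0=onz(T,*c(347,373),.037)
    b=(np.hypot(X[...,0]-c0[0],X[...,1]-c0[1])<.07)&(X[...,2]>.015)&(d>0)
    Q=X[b];print(n,"lamp c0",c0,len(Q),Q.mean(0),np.percentile(Q[:,2],[5,50,95,100]))
    q=Q[Q[:,2]>.03]; e,V=np.linalg.eigh(np.cov(q[:,:2].T)); print(V[:,1],np.degrees(np.arctan2(V[1,1],V[0,1])))
    l=onz(T,240+(235-3.5)/8,105+(162-3.5)/8,.187)
    b=(np.hypot(X[...,0]-l[0],X[...,1]-l[1])<.09)&(X[...,2]>.09)&(d>0)
    Q=X[b];print(n,"phone",len(Q),Q.mean(0),Q.min(0),Q.max(0))
    if n=="top":
        # fit plane of screen face
        Q=Q[Q[:,2]<.18]; A=np.c_[Q[:,1],Q[:,2],np.ones(len(Q))]
        w=np.ones(len(Q),bool)
        for _ in range(6):
            k=np.linalg.lstsq(A[w],Q[w,0],rcond=None)[0]; r=A@k-Q[:,0]; w=abs(r)<max(.003,1.5*r[w].std())
        print("plane x=ay+bz+c",k,r[w].std(),w.sum(),"yaw",np.degrees(np.arctan(-k[0])))
E
```

```text
lamp corners z.037 [array([ 0.489 , -0.0636]), array([ 0.5211, -0.0975]), array([ 0.4473, -0.1659]), array([ 0.4164, -0.1336])]
lens [ 0.7687 -0.0412  0.187 ]
phone top front L,R [ 0.7678 -0.0065  0.195 ] [ 0.7689 -0.0757  0.195 ]
bowl..
scene lamp c0 [ 0.4683 -0.1147  0.037 ] 645 [ 0.4731 -0.1235  0.0365] [0.0182 0.0384 0.0472 0.0516]
[-0.7427 -0.6697] -137.95776708288935
scene phone 538 [ 0.7822 -0.0544  0.1549] [ 0.7671 -0.0817  0.0908] [ 0.8026 -0.0104  0.2083]
top lamp c0 [ 0.4683 -0.1147  0.037 ] 513 [ 0.4656 -0.115   0.0376] [0.0306 0.038  0.0453 0.0499]
[-0.7237 -0.6901] -136.36322066871466
top phone 401 [ 0.7702 -0.0411  0.1602] [ 0.7643 -0.0771  0.0905] [ 0.7891 -0.007   0.203 ]
plane x=ay+bz+c [-0.0349  0.0015  0.7662] 0.0008203694199716588 239 yaw 2.0001480331932218
```

>>> arm_command(commands=[{"translation":[0.9,-0.79,0],"dr":[0,0,0],"jaw":0},{"translation":[0.9,-0.79,0],"dr":[0,0,0],"jaw":0},{"translation":[0.9,-0.79,0],"dr":[0,0,0],"jaw":0},{"translation":[0.9,-0.79,0],"dr":[0,0,0],"jaw":0},{"translation":[0.9,-0.79,0],"dr":[0,0,0],"jaw":0},{"translation":[0.9,-0.79,0],"dr":[0,0,0],"jaw":0},{"translation":[0.9,-0.79,0],"dr":[0,0,0],"jaw":0},{"translation":[0.9,-0.79,0],"dr":[0,0,0],"jaw":0},{"translation":[0.9,-0.79,0],"dr":[0,0,0],"jaw":0},{"translation":[0.9,-0.79,0],"dr":[0,0,0],"jaw":0}])

```text
time_s: 0.93
position: [0.3426, -0.3393, 0.2303]
tcp_rot: [[0.955, 0.298, -0.0], [0.298, -0.955, 0.001], [-0.0, -0.001, -1.0]]
force: [-0.4, -0.0, 0.1]
opening: 1.003
```

>>> arm_command(commands=[{"translation":[0.9,-0.79,0],"dr":[0,0,0],"jaw":0},{"translation":[0.9,-0.79,0],"dr":[0,0,0],"jaw":0},{"translation":[0.9,-0.79,0],"dr":[0,0,0],"jaw":0},{"translation":[0.9,-0.79,0],"dr":[0,0,0],"jaw":0},{"translation":[0.9,-0.79,0],"dr":[0,0,0],"jaw":0},{"translation":[0.9,-0.79,0],"dr":[0,0,0],"jaw":0},{"translation":[0.9,-0.79,0],"dr":[0,0,0],"jaw":0},{"translation":[0,0,0],"dr":[0,0,-1],"jaw":0},{"translation":[0,0,0],"dr":[0,0,-1],"jaw":0},{"translation":[0,0,0],"dr":[0,0,-1],"jaw":0},{"translation":[0,0,0],"dr":[0,0,-1],"jaw":0},{"translation":[0,0,0],"dr":[0,0,-0.28],"jaw":0}])

```text
time_s: 1.93
position: [0.4512, -0.1616, 0.2302]
tcp_rot: [[0.728, 0.686, -0.001], [0.686, -0.728, 0.0], [-0.0, -0.001, -1.0]]
force: [0.2, 0.4, 0.2]
opening: 0.998
```

```bash
python3 - <<'E'
from rig import *
import cv2, numpy as np, pickle
np.set_printoptions(precision=4,suppress=True)
s=read_state(); print(s["time_s"],s["position"],s["tcp_rot"],s["force"])
p,d=capture("wrist"); m=camera_model("wrist"); print(m)
pickle.dump((s,p,d,m),open("w1.pkl","wb")); cv2.imwrite("pics/w1.png",cv2.resize(p[:,:,::-1],None,fx=1.5,fy=1.5))
E
```

```text
1.9333 [ 0.4512 -0.1616  0.2302] [[ 0.7279  0.6857 -0.0008]
 [ 0.6857 -0.7279  0.0005]
 [-0.0002 -0.0009 -1.    ]] [0.1659 0.4324 0.1868]
{'intrinsics': array([[297.3186,   0.    , 257.9295],
       [  0.    , 297.3186, 196.109 ],
       [  0.    ,   0.    ,   1.    ]]), 'mount': array([[-0.0005, -0.9666, -0.2565,  0.0694],
       [ 1.    , -0.0008,  0.0012,  0.0005],
       [-0.0013, -0.2565,  0.9666, -0.155 ],
       [ 0.    ,  0.    ,  0.    ,  1.    ]])}
```

View pics/w1.png

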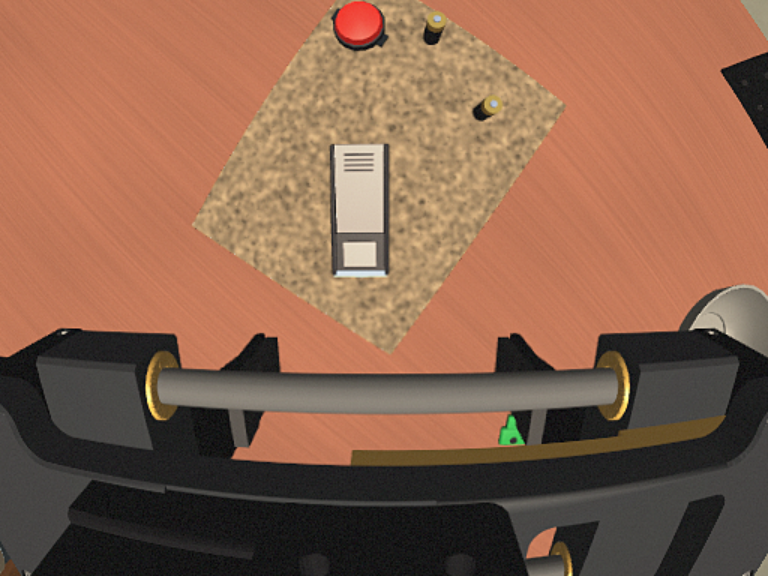

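The wrist view shows the lamp almost upright. Its tail corners are at (331,144) and (389,144), its nose near y 275, and the cover's hook line at y 233. I'll turn these into positions.

```bash
cat >> h.py <<'E'
def wray(s,m,u,v):
    K=m["intrinsics"];x=u-K[0,2];y=v-K[1,2];r=np.hypot(x,y);t=r/K[0,0]
    dc=np.array([np.sin(t)*x/r,np.sin(t)*y/r,np.cos(t)])
    M=m["mount"];R=s["tcp_rot"];p=s["position"]
    return R@M[:3,3]+p, R@M[:3,:3]@dc
def wz(s,m,u,v,z):
    o,d=wray(s,m,u,v);return o+d*(z-o[2])/d[2]
E
python3 - <<'E'
from h import *
np.set_printoptions(precision=4,suppress=True)
s,p,d,m=pickle.load(open("w1.pkl","rb"))
g=lambda x,y,z=.037: wz(s,m,(x-.25)/1.5,(y-.25)/1.5,z)
TL,TR,NR,NL=g(331,144),g(389,144),g(388,270),g(333,270)
print(TL,TR,NL,NR,np.linalg.norm(TL-TR))
hl,hr=g(333,233),g(388,233); h=(hl+hr)/2; print("hook",h, np.linalg.norm(hl-hr))
t=(TL+TR)/2
for a,b in((NL,TL),(NR,TR),(h,t)): e=b-a;print(np.degrees(np.arctan2(e[1],e[0])),np.linalg.norm(e))
e=TL-TR;print("w",np.degrees(np.arctan2(-e[0],e[1])))
# bottom corner at tail hidden; black top rims
R=np.linalg.norm
X=s["tcp_rot"]
for n,q in(("tail",t),("hook",h)): print(n,X.T@(q-s["position"]))
# depth at cover columns
for y in range(94,182,6):
    u,v=239,y; o,dd=wray(s,m,u,v)
    Z=X@m["mount"][:3,2]; k=d[v,u]/(dd@Z); P=o+dd*k; print(y,P, X.T@(P-s["position"]))
E
python3 -c "
import cv2;p=cv2.imread('pics/w1.png')[130:290,300:420];cv2.imwrite('pics/w1c.png',cv2.resize(p,None,fx=3.6,fy=3.6))"
```

```text
[ 0.4927 -0.064   0.037 ] [ 0.5229 -0.097   0.037 ] [ 0.4199 -0.1325  0.037 ] [ 0.45   -0.1646  0.037 ] 0.04478347926443218
hook [ 0.4569 -0.1284  0.037 ] 0.04332434662688604
43.258985016294915 0.09994525859473169
42.833380108081755 0.099438329127699
43.23981309139291 0.06993199364416217
w 42.47931670735628
tail [ 0.0969 -0.02    0.1932]
hook [ 0.0269 -0.02    0.1932]
94 [ 0.5093 -0.075   0.0031] [ 0.1018 -0.0229  0.2272]
100 [ 0.5035 -0.0843  0.048 ] [ 0.0911 -0.0202  0.1822]
106 [ 0.4985 -0.0888  0.0462] [ 0.0844 -0.0203  0.1841]
112 [ 0.4934 -0.0934  0.0446] [ 0.0775 -0.0205  0.1856]
118 [ 0.4883 -0.0981  0.0434] [ 0.0707 -0.0206  0.1869]
124 [ 0.4833 -0.1028  0.0443] [ 0.0638 -0.0206  0.186 ]
130 [ 0.4782 -0.1075  0.0426] [ 0.0568 -0.0207  0.1876]
136 [ 0.4731 -0.1122  0.0431] [ 0.0499 -0.0207  0.1872]
142 [ 0.4677 -0.1169  0.0395] [ 0.0427 -0.021   0.1908]
148 [ 0.4624 -0.1217  0.0383] [ 0.0355 -0.0212  0.1919]
154 [ 0.4571 -0.1265  0.0383] [ 0.0284 -0.0212  0.1919]
160 [ 0.4517 -0.1314  0.0368] [ 0.0211 -0.0214  0.1935]
166 [ 0.4474 -0.1359  0.0429] [ 0.0149 -0.0211  0.1874]
172 [ 0.4424 -0.1406  0.0446] [ 0.0081 -0.0211  0.1856]
178 [ 0.4355 -0.1462  0.0358] [-0.0008 -0.0218  0.1944]
```

View pics/w1c.png

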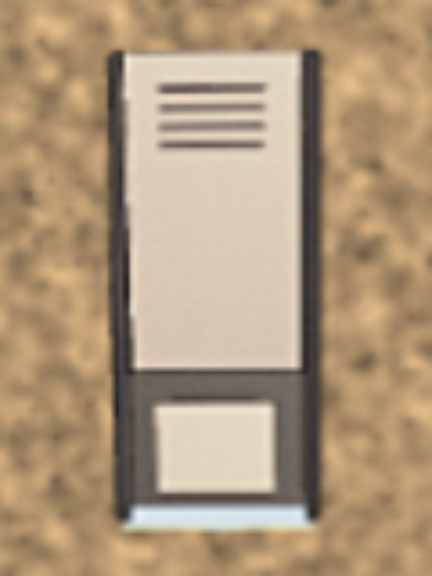

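The tail-to-hook distance comes out at 70 mm as expected. The yaw is 43°, matching the tool, and the cover's tail is about 11 mm up. I'll move over the cover end with the jaws shutting.

>>> arm_command(commands=[{"translation":[0.87,-0.205,0],"dr":[0,0,0],"jaw":1},{"translation":[0.87,-0.205,0],"dr":[0,0,0],"jaw":1},{"translation":[0.87,-0.205,0],"dr":[0,0,0],"jaw":1},{"translation":[0.87,-0.205,0],"dr":[0,0,0],"jaw":1},{"translation":[0,0,0.8],"dr":[0,0,0],"jaw":1},{"translation":[0,0,0.8],"dr":[0,0,0],"jaw":1},{"translation":[0,0,0.8],"dr":[0,0,0],"jaw":1},{"translation":[0,0,0.8],"dr":[0,0,0],"jaw":1},{"translation":[0,0,0.8],"dr":[0,0,0],"jaw":1},{"translation":[0,0,0.8],"dr":[0,0,0],"jaw":1},{"translation":[0,0,0.8],"dr":[0,0,0],"jaw":1},{"translation":[0,0,0.8],"dr":[0,0,0],"jaw":1}])

```text
time_s: 2.98
position: [0.5009, -0.0876, 0.0695]
tcp_rot: [[0.732, 0.682, -0.0], [0.682, -0.732, 0.0], [-0.0, -0.0, -1.0]]
force: [-0.2, -0.3, -0.3]
opening: 0.17
```

```bash
python3 - <<'E'
from rig import *
import cv2, numpy as np, pickle
np.set_printoptions(precision=4,suppress=True)
s=read_state(); print(s["time_s"],s["position"],s["force"],s["opening"])
p,d=capture("wrist"); cv2.imwrite("pics/w2.png",cv2.resize(p[:,:,::-1],None,fx=1.5,fy=1.5))
p,d=capture("scene"); cv2.imwrite("pics/s2.png",cv2.resize(p[180:280,130:280,::-1],None,fx=4.5,fy=4.5))
E
```

```text
2.9833 [ 0.5009 -0.0876  0.0695] [-0.1706 -0.2938 -0.3401] 0.16961828679774482
```

View pics/w2.png

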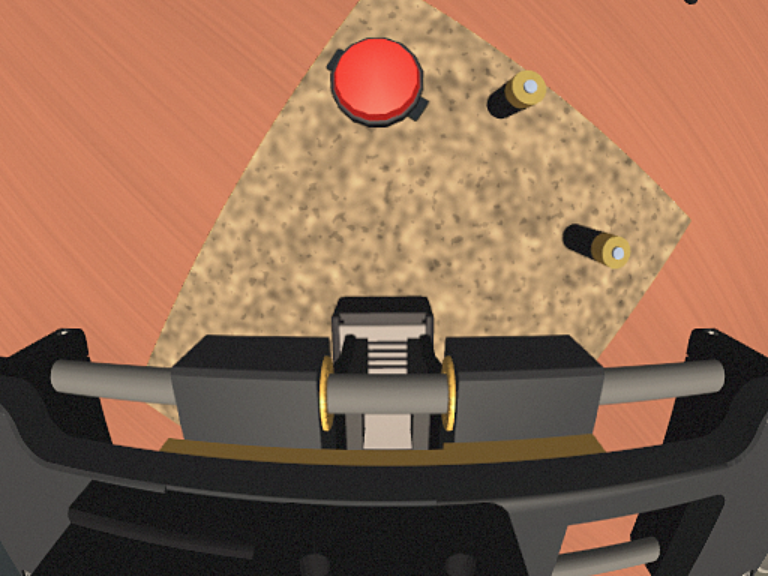

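View pics/s2.png

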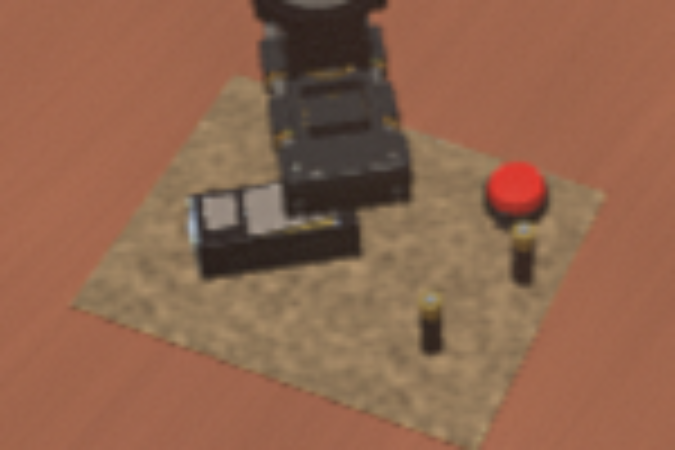

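The nearly shut fingers sit centred over the tail of the cover, clear of the other items, so I'll finish closing and press slowly.

>>> arm_command(commands=[{"translation":[0,0,0],"dr":[0,0,0],"jaw":1},{"translation":[0,0,0],"dr":[0,0,0],"jaw":1},{"translation":[0,0,0],"dr":[0,0,0],"jaw":1},{"translation":[0,0,0.12],"dr":[0,0,0],"jaw":1},{"translation":[0,0,0.12],"dr":[0,0,0],"jaw":1},{"translation":[0,0,0.12],"dr":[0,0,0],"jaw":1},{"translation":[0,0,0.12],"dr":[0,0,0],"jaw":1},{"translation":[0,0,0.12],"dr":[0,0,0],"jaw":1},{"translation":[0,0,0.12],"dr":[0,0,0],"jaw":1},{"translation":[0,0,0.12],"dr":[0,0,0],"jaw":1},{"translation":[0,0,0],"dr":[0,0,0],"jaw":1}])

```text
time_s: 4.0
position: [0.5011, -0.0876, 0.0491]
tcp_rot: [[0.731, 0.682, -0.0], [0.682, -0.731, 0.0], [0.0, -0.0, -1.0]]
force: [-0.3, 0.5, 0.5]
opening: -0.001
```

>>> arm_command(commands=[{"translation":[0,0,0.06],"dr":[0,0,0],"jaw":1},{"translation":[0,0,0.06],"dr":[0,0,0],"jaw":1},{"translation":[0,0,0],"dr":[0,0,0],"jaw":1}])

```text
time_s: 4.25
position: [0.501, -0.0876, 0.0464]
tcp_rot: [[0.731, 0.682, 0.0], [0.682, -0.731, -0.0], [0.0, 0.0, -1.0]]
force: [1.0, 0.6, 0.3]
opening: 0.005
```

>>> arm_command(commands=[{"translation":[0,0,0.06],"dr":[0,0,0],"jaw":1},{"translation":[0,0,0],"dr":[0,0,0],"jaw":1}])

```text
time_s: 4.42
position: [0.5011, -0.0876, 0.0451]
tcp_rot: [[0.731, 0.682, 0.0], [0.682, -0.731, -0.0], [0.0, 0.0, -1.0]]
force: [1.1, 0.5, 3.8]
opening: 0.002
```

>>> arm_command(commands=[{"translation":[0,0,0.06],"dr":[0,0,0],"jaw":1},{"translation":[0,0,0],"dr":[0,0,0],"jaw":1}])

```text
time_s: 4.58
position: [0.5012, -0.0877, 0.0445]
tcp_rot: [[0.731, 0.682, 0.001], [0.682, -0.731, -0.0], [0.0, 0.001, -1.0]]
force: [-1.1, 2.1, 11.3]
opening: 0.01
```

>>> arm_command(commands=[{"translation":[0,0,0.04],"dr":[0,0,0],"jaw":1},{"translation":[0,0,0],"dr":[0,0,0],"jaw":1}])

```text
time_s: 4.75
position: [0.5012, -0.0877, 0.0441]
tcp_rot: [[0.731, 0.682, 0.001], [0.682, -0.731, -0.001], [0.0, 0.001, -1.0]]
force: [-1.6, 2.4, 16.4]
opening: 0.005
```

It stops dead at fingertip height 36.5 mm, which is flush level, with the force rising. I'll hold briefly, then rise and look.

>>> arm_command(commands=[{"translation":[0,0,0.03],"dr":[0,0,0],"jaw":1},{"translation":[0,0,0],"dr":[0,0,0],"jaw":1},{"translation":[0,0,0],"dr":[0,0,0],"jaw":1},{"translation":[0,0,-0.4],"dr":[0,0,0],"jaw":0.3},{"translation":[-0.84,0,-0.8],"dr":[0,0,0],"jaw":0},{"translation":[-0.84,0,-0.8],"dr":[0,0,0],"jaw":0},{"translation":[-0.84,0,-0.8],"dr":[0,0,0],"jaw":0},{"translation":[-0.84,0,-0.8],"dr":[0,0,0],"jaw":0},{"translation":[0,0,0],"dr":[0,0,0],"jaw":0}])

```text
time_s: 5.5
position: [0.4386, -0.1472, 0.1343]
tcp_rot: [[0.732, 0.681, 0.002], [0.681, -0.732, -0.003], [-0.0, 0.004, -1.0]]
force: [-0.1, -0.1, -0.3]
opening: 0.374
```

```bash
python3 - <<'E'
from rig import *
from h import *
np.set_printoptions(precision=4,suppress=True)
s=read_state(); print(s["time_s"],s["position"],s["force"],s["opening"])
p,d=capture("wrist"); m=camera_model("wrist"); pickle.dump((s,p,d,m),open("w3.pkl","wb"))
cv2.imwrite("pics/w3.png",cv2.resize(p[:,:,::-1],None,fx=1.5,fy=1.5))
E
```

```text
5.5 [ 0.4386 -0.1472  0.1343] [-0.0902 -0.0615 -0.2699] 0.3744272825324828
```

View pics/w3.png

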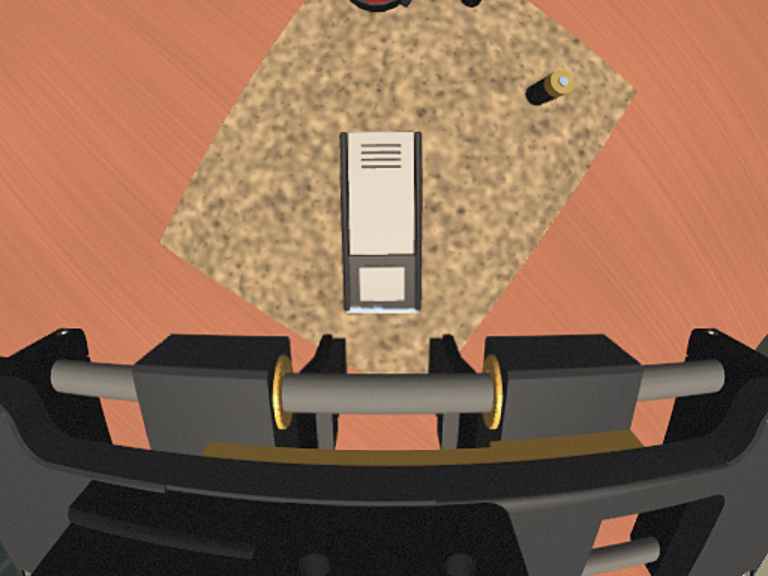

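```bash
python3 - <<'E'
from h import *
np.set_printoptions(precision=4,suppress=True)
s,p,d,m=pickle.load(open("w3.pkl","rb")); X=s["tcp_rot"]
g=lambda x,y,z=.037: wz(s,m,(x-.25)/1.5,(y-.25)/1.5,z)
q=[g(341,133),g(422,133),g(420,308),g(347,308)]
print("yaw tool",np.degrees(np.arctan2(X[1,0],X[0,0])))
for a in q: print(a,X.T@(a-s["position"]))
for a,b in((q[3],q[0]),(q[2],q[1])): e=b-a;print(np.degrees(np.arctan2(e[1],e[0])),np.linalg.norm(e))
t=(q[0]+q[1])/2; print("tail",t,"mid in tool",X.T@(t-s["position"])-[.052,0,0])
for du in(-20,0,15):
  P=[]
  for v in range(92,168,4):
    o,dd=wray(s,m,254+du,v);Z=X@m["mount"][:3,2];P.append(o+dd*d[v,254+du]/(dd@Z))
  P=np.array(P);L=(P-t)@X[:,0]+.052
  A=np.c_[L,np.ones(len(L))]; print(du,np.linalg.lstsq(A,P[:,2],rcond=None)[0],P[:,2])
E
```

```text
yaw tool 42.90426461124572
[ 0.492  -0.0641  0.037 ] [ 0.0957 -0.0249  0.0972]
[ 0.5226 -0.0973  0.037 ] [0.0955 0.0203 0.0973]
[ 0.4483 -0.1663  0.037 ] [-0.0059  0.0203  0.0974]
[ 0.419  -0.1346  0.037 ] [-0.0058 -0.0229  0.0972]
44.00400218108768 0.10150475193158304
42.87563111891029 0.10142429846108554
tail [ 0.5073 -0.0807  0.037 ] mid in tool [ 0.0436 -0.0023  0.0973]
-20 [-0.0064  0.0376] [0.0376 0.0373 0.0371 0.0371 0.037  0.038  0.0364 0.0373 0.0375 0.0373
 0.0377 0.0379 0.0381 0.0376 0.0374 0.0386 0.0383 0.037  0.0367]
0 [-0.0112  0.0378] [0.0373 0.0366 0.0376 0.0363 0.0376 0.0383 0.0397 0.037  0.0377 0.0369
 0.0372 0.0378 0.0356 0.0379 0.0371 0.0384 0.0377 0.0381 0.0386]
15 [-0.0002  0.0377] [0.038  0.0388 0.0384 0.0359 0.0369 0.0384 0.0382 0.0378 0.037  0.0365
 0.0386 0.0376 0.0375 0.0381 0.0375 0.0372 0.0382 0.037  0.0389]
```

The cover slope is now about zero at 37 mm, so it is flush. Now I'll grasp at mid-length.

>>> arm_command(commands=[{"translation":[0.58,-0.03,0],"dr":[0,0,0],"jaw":0},{"translation":[0.58,-0.03,0],"dr":[0,0,0],"jaw":0},{"translation":[0.58,-0.03,0],"dr":[0,0,0],"jaw":0},{"translation":[0,0,0],"dr":[0,0,0],"jaw":0},{"translation":[0,0,0],"dr":[0,0,0],"jaw":0},{"translation":[0,0,0.6],"dr":[0,0,0],"jaw":0},{"translation":[0,0,0.6],"dr":[0,0,0],"jaw":0},{"translation":[0,0,0.6],"dr":[0,0,0],"jaw":0}])

```text
time_s: 6.22
position: [0.4694, -0.1136, 0.0859]
tcp_rot: [[0.731, 0.683, -0.001], [0.683, -0.731, 0.0], [-0.0, -0.0, -1.0]]
force: [-0.5, 0.2, -0.1]
opening: 0.978
```

```bash
python3 - <<'E'
from rig import *
from h import *
p,d=capture("scene"); cv2.imwrite("pics/s3.png",cv2.resize(p[160:280,120:280,::-1],None,fx=4.5,fy=4.5))
p,d=capture("wrist"); cv2.imwrite("pics/w4.png",cv2.resize(p[:,:,::-1],None,fx=1.5,fy=1.5))
E
```

```text
(no output)
```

View pics/s3.png

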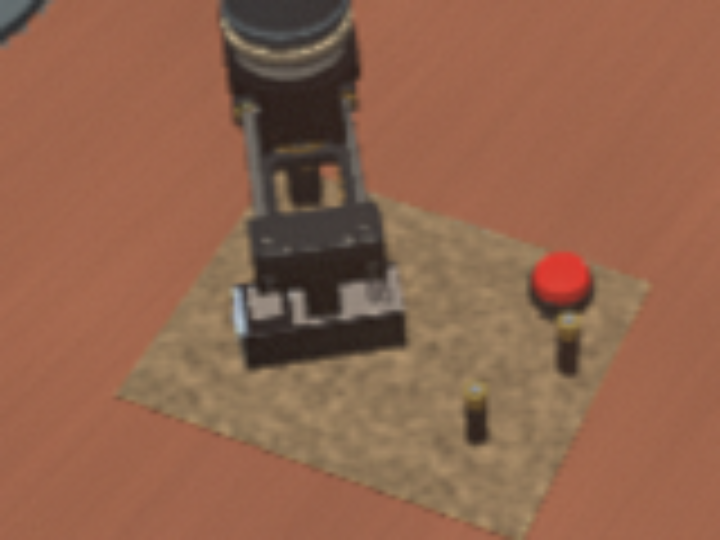

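View pics/w4.png

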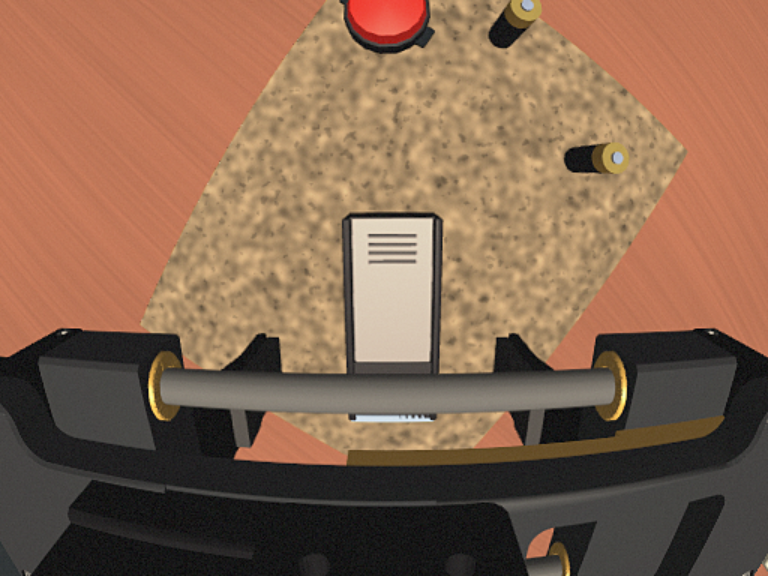

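The fingers straddle the lamp at mid-length and are centred on it, so I'll descend.

>>> arm_command(commands=[{"translation":[0,0,0.7],"dr":[0,0,0],"jaw":0},{"translation":[0,0,0.7],"dr":[0,0,0],"jaw":0},{"translation":[0,0,0.7],"dr":[0,0,0],"jaw":0},{"translation":[0,0,0.5],"dr":[0,0,0],"jaw":0},{"translation":[0,0,0.1],"dr":[0,0,0],"jaw":0},{"translation":[0,0,0],"dr":[0,0,0],"jaw":0}])

```text
time_s: 6.82
position: [0.4693, -0.1136, 0.0189]
tcp_rot: [[0.731, 0.682, -0.002], [0.682, -0.731, 0.001], [-0.001, -0.002, -1.0]]
force: [-0.4, -0.2, 0.3]
opening: 0.999
```

>>> arm_command(commands=[{"translation":[-0.06,0.06,0.1],"dr":[0,0,0],"jaw":0},{"translation":[0,0,0],"dr":[0,0,0],"jaw":1},{"translation":[0,0,0],"dr":[0,0,0],"jaw":1},{"translation":[0,0,0],"dr":[0,0,0],"jaw":1},{"translation":[0,0,0],"dr":[0,0,0],"jaw":1},{"translation":[0,0,0],"dr":[0,0,0],"jaw":1},{"translation":[0,0,0],"dr":[0,0,0],"jaw":1},{"translation":[0,0,0],"dr":[0,0,0],"jaw":1},{"translation":[0,0,0],"dr":[0,0,0],"jaw":1},{"translation":[0,0,0],"dr":[0,0,0],"jaw":1},{"translation":[0,0,0],"dr":[0,0,0],"jaw":1}])

```text
time_s: 7.73
position: [0.4695, -0.1156, 0.0169]
tcp_rot: [[0.731, 0.682, -0.0], [0.682, -0.731, 0.0], [-0.0, -0.001, -1.0]]
force: [-0.8, 0.9, 2.0]
opening: 0.525
```

The opening is 45.7 mm, so the lamp is gripped. Now I'll lift.

>>> arm_command(commands=[{"translation":[0,0,-0.2],"dr":[0,0,0],"jaw":1},{"translation":[0,0,-0.4],"dr":[0,0,0],"jaw":1},{"translation":[0,0,-0.6],"dr":[0,0,0],"jaw":1},{"translation":[0,0,-0.6],"dr":[0,0,0],"jaw":1},{"translation":[0,0,-0.6],"dr":[0,0,0],"jaw":1},{"translation":[0,0,-0.6],"dr":[0,0,0],"jaw":1},{"translation":[0,0,-0.6],"dr":[0,0,0],"jaw":1},{"translation":[0,0,-0.6],"dr":[0,0,0],"jaw":1},{"translation":[0,0,-0.6],"dr":[0,0,0],"jaw":1},{"translation":[0,0,-0.6],"dr":[0,0,0],"jaw":1},{"translation":[0,0,-0.5],"dr":[0,0,0],"jaw":1},{"translation":[0,0,-0.23],"dr":[0,0,0],"jaw":1}])

```text
time_s: 8.73
position: [0.4703, -0.116, 0.1721]
tcp_rot: [[0.731, 0.682, 0.003], [0.682, -0.731, -0.001], [0.001, 0.003, -1.0]]
force: [-0.3, -0.9, -2.4]
opening: 0.528
```

>>> arm_command(commands=[{"translation":[0,0,0],"dr":[0,0,0.3],"jaw":1},{"translation":[0,0,0],"dr":[0,0,0.6],"jaw":1},{"translation":[0,0,0],"dr":[0,0,0.7],"jaw":1},{"translation":[0,0,0],"dr":[0,0,0.7],"jaw":1},{"translation":[0,0,0],"dr":[0,0,0.7],"jaw":1},{"translation":[0,0,0],"dr":[0,0,0.7],"jaw":1},{"translation":[0,0,0],"dr":[0,0,0.7],"jaw":1},{"translation":[0,0,0],"dr":[0,0,0.7],"jaw":1},{"translation":[0,0,0],"dr":[0,0,0.7],"jaw":1},{"translation":[0,0,0],"dr":[0,0,0.6],"jaw":1},{"translation":[0,0,0],"dr":[0,0,0.48],"jaw":1},{"translation":[0,0,0],"dr":[0,0,0],"jaw":1}])

```text
time_s: 9.73
position: [0.4693, -0.1155, 0.1699]
tcp_rot: [[1.0, 0.03, -0.001], [0.03, -1.0, 0.0], [-0.001, -0.0, -1.0]]
force: [0.5, 0.4, -2.1]
opening: 0.526
```

>>> arm_command(commands=[{"translation":[0.2,-0.13,0],"dr":[0,0,0],"jaw":1},{"translation":[0.4,-0.26,0],"dr":[0,0,0],"jaw":1},{"translation":[0.5,-0.33,0],"dr":[0,0,0],"jaw":1},{"translation":[0.5,-0.33,0],"dr":[0,0,0],"jaw":1},{"translation":[0.5,-0.33,0],"dr":[0,0,0],"jaw":1},{"translation":[0.5,-0.33,0],"dr":[0,0,0],"jaw":1},{"translation":[0.5,-0.33,0],"dr":[0,0,0],"jaw":1},{"translation":[0.45,-0.29,0],"dr":[0,0,0],"jaw":1},{"translation":[0.3,-0.19,0],"dr":[0,0,0],"jaw":1},{"translation":[0.1,-0.06,0],"dr":[0,0,0],"jaw":1},{"translation":[0,0,0],"dr":[0,0,0],"jaw":1},{"translation":[0,0,0],"dr":[0,0,0],"jaw":1}])

```text
time_s: 10.73
position: [0.566, -0.0481, 0.1698]
tcp_rot: [[1.0, 0.031, -0.001], [0.031, -1.0, 0.0], [-0.001, -0.0, -1.0]]
force: [-0.3, -0.4, -3.2]
opening: 0.526
```

```bash
python3 - <<'E'
from rig import *
from h import *
D={}
for n in ("scene","top","wrist"):
    s=read_state();p,d=capture(n); D[n]=(p,d,camera_model(n),s)
pickle.dump(D,open("d5.pkl","wb"))
cv2.imwrite("pics/s5.png",cv2.resize(D["scene"][0][150:290,190:340,::-1],None,fx=4.2,fy=4.2,interpolation=cv2.INTER_CUBIC))
cv2.imwrite("pics/t5.png",cv2.resize(D["top"][0][105:255,230:330,::-1],None,fx=4,fy=4,interpolation=cv2.INTER_CUBIC))
cv2.imwrite("pics/w5.png",cv2.resize(D["wrist"][0][:,:,::-1],None,fx=1.5,fy=1.5))
print(s["position"],s["force"],s["opening"],s["time_s"])
E
```

```text
[ 0.56575878 -0.04849062  0.16991213] [ 0.64513708 -0.42812597 -3.06986873] 0.5262494953878845 10.8333
```

View pics/s5.png

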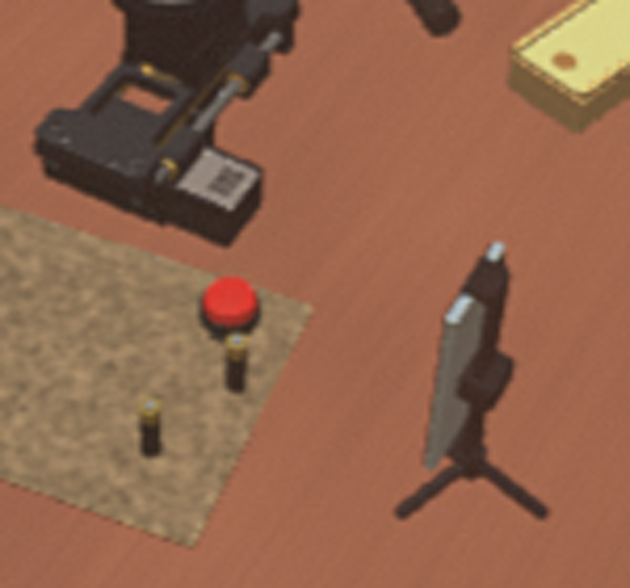

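View pics/t5.png

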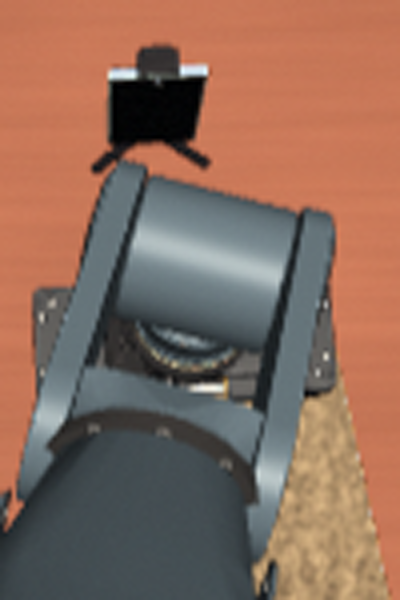

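View pics/w5.png

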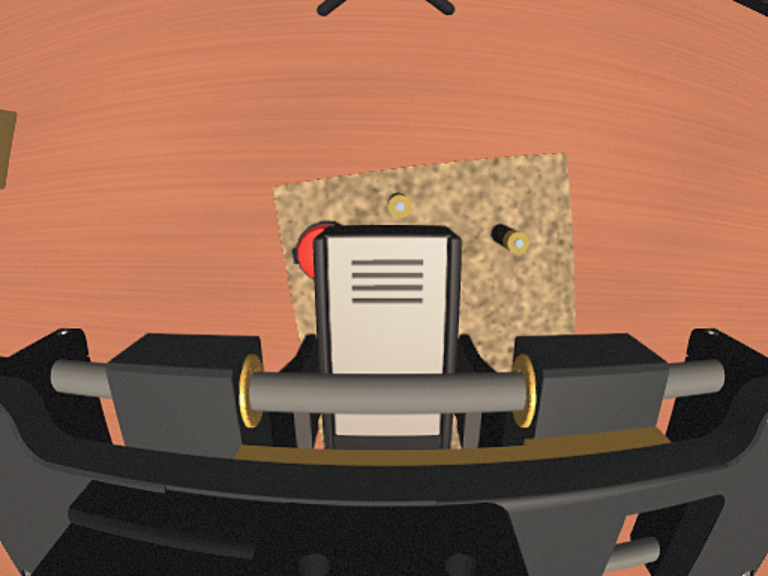

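The views show the lamp held level, tail toward the phone, with cells and rear lamp untouched. I'll triangulate the tail corners: scene crop (228,212) and (260,181), wrist (458,238) and (318,238).

```bash
python3 - <<'E'
from h import *
np.set_printoptions(precision=4,suppress=True)
D=pickle.load(open("d5.pkl","rb")); S=D["scene"][2]; p,d,m,s=D["wrist"]; X=s["tcp_rot"]
def T(w,sc):
    o1,d1=wray(s,m,(w[0]-.25)/1.5,(w[1]-.25)/1.5); o2,d2=ray(S,190+(sc[0]-1.6)/4.2,150+(sc[1]-1.6)/4.2)
    k=np.linalg.lstsq(np.c_[d1,-d2],o2-o1,rcond=None)[0]; a=o1+k[0]*d1;b=o2+k[1]*d2; return (a+b)/2,np.linalg.norm(a-b)
a,b=T((458,236),(228,212)),T((318,236),(260,181)); print(a,b)
z=.190
R,L=[wz(s,m,(u-.25)/1.5,(236-.25)/1.5,z) for u in(458,318)]; print("at z",z,L,R,np.linalg.norm(L-R))
e=L-R; print("yaw lamp from tail edge",np.degrees(np.arctan2(-e[0],e[1])))
c=(L+R)/2; l=np.array([.768,-.041,.187]); ax=np.array([1,.03,0])
print("seam rel lens",(c-l)@ax, (c-l)@np.array([-.03,1,0]))
# cover plane from wrist depth
P=[]
Z=X@m["mount"][:3,2]
for v in range(165,235,4):
  for u in range(226,290,6):
    o,dd=wray(s,m,u,v);q=o+dd*d[v,u]/(dd@Z);P.append(q)
P=np.array(P);P=P[(abs(P[:,2]-.19)<.02)];A=np.c_[P[:,:2]-P[:,:2].mean(0),np.ones(len(P))]
print("cover plane slopes,z",np.linalg.lstsq(A,P[:,2],rcond=None)[0],len(P))
print(s["qvel"])
E
```

```text
(array([ 0.6188, -0.0696,  0.1905]), np.float64(0.0008378717183799035)) (array([ 0.6155, -0.025 ,  0.1772]), np.float64(0.0014966170904231258))
at z 0.19 [ 0.6179 -0.0267  0.19  ] [ 0.6192 -0.0695  0.19  ] 0.042889678527828594
yaw lamp from tail edge 1.707684336657405
seam rel lens -0.14967178310918955 -0.00261547229309648
cover plane slopes,z [ 0.0071 -0.0127  0.1907] 197
[-0.2594 -0.1958  0.0434  0.0613 -0.1463  0.017 ]
```

```bash
python3 -c "
from rig import *
print(hand_in())"
```

```text
the job is handed in; nothing more can be done
None
```

The cover is pressed flush and the lamp is held level in front of the phone. I handed it in at about 10.8 s of the 43 s allowed; no verdict was reported.

- **Pressing the cover:** I pushed its tail end down with the shut fingertips until it stopped dead at flush height (37 mm). The force was over 16 N by then. Wrist depth readings afterwards showed the cover with almost no slope.
- **Picking it up:** I gripped the lamp at mid-length. The jaws measured 45.7 mm across against its 46 mm width.
- **Holding it:**
  - The tail seam is about 150 mm in front of the lens and 3 mm to the side.
  - By wrist depth the cover's top is at 191 mm, so the seam is within about 1 mm of lens height.
  - The lamp's long axis is within about 0.5° of the viewing direction, and its top is level within about 0.015 rad.
- **Other items:** In the last views the cells, rear lamp and phone stood where they were. I didn't look closely at the bowl, key or umbrella frame again, but the arm never came down near them.

**One check disagreed:** triangulating the far top tail corner gave a height of 177 mm, while the near corner gave 190 mm. I put this down to a badly picked pixel in the blurred scene view, because the wrist depth plane showed the lamp level.

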